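# Close and latch the craft paint case

### The arm

A 6-joint arm with a two-finger parallel gripper is mounted at the origin on the work surface. World frame = base frame: x ahead of the robot, y to its left, z up, the work surface at z = 0. Lengths are in mm, angles in rad, forces in N, time in s.
With the tool pointing down it reaches from about 275 to 750 mm from the base axis. Payload 10.2 kg.
Tool frame: the origin (TCP) lies where the fingers leave the gripper's body, on its centre line; the fingertips stand 73 mm ahead of it and the grasp point (between the pads) lies 54 mm ahead of it; z points along the fingers, y is the line along which they close (so a half turn about z gives the same grasp; the last joint's range is limited). The gripper opens to 85 mm and grips with 20 to 120 N. Pads are 22 mm wide; open, the fingers measure 114 mm over their backs; the gripper's body (76 mm by 85 mm) begins 54 mm behind the grasp point. The pads swing forward as they close: fully open they stand 13 mm farther back than shut.
Start: joints at [-1.338, 0.313, 1.498, -0, 1.331, -0.223], TCP at [231.084, -471.415, 303.894] pointing down, gripper open.
Joint ranges: [-2.94, 2.94], [-0.97, 2.17], [0.19, 2.56], [-1.23, 4.37], [0.02, 3.11], [-2.88, 2.88]. Speed limits (rad/s): [2.39, 2.39, 3.01, 3.14, 3.14, 3.14].

### API

Orientations are given as a unit quaternion [w, x, y, z].
In Python, from rig import ctrl gives the robot as it stands.
- The arm moves only by the shell command python3 -m creep 'ROWS' [OPENING] [FORCE]. ROWS is JSON, a list that holds one entry, the list of rows, each a list of 6 numbers: the shift along the world's x, y, z in units of 25 mm (1.0 is 25 mm), then the turn, a rotation vector about the world's x, y, z in units of 5 degrees (1.0 is 5 degrees). In form: [[[x, y, z, ax, ay, az], ...]]. A call has 1 to 20 rows; each row is the pose to reach, as a shift and turn from the pose commanded when the call began; what a row does not reach only later rows make up. A row lasts 1/12 s, in which the tool goes at most 41.7 mm and 7.16 degrees, less where a joint would pass 70% of its speed; a pose out of reach is approached as far as the arm can. A call with a gripper value outside its range is refused whole. OPENING is the finger opening in mm, from 0 to 85.4, set as the call begins (- or left out, the last holds). The fingers move at their own pace and stop on an object; FORCE is the grip in N (left out, the last holds). Time passes only in rows, so rows that repeat a pose let the fingers close. It gives the time, the measured TCP pose, the force, the opening and the grip force at its end, in the units of the state.
- ctrl.sense(): the state, without advancing time (a new reading comes with each control period).
- ctrl.capture(name): name is "scene" or "top" or "wrist"; returns a dict with "image" (384x512x3 uint8, red, green, blue), "fx", "fy", "cx", "cy" (pixels), "R" (3x3) and "t" (3): a world point X has camera coordinates R X + t. Camera axes: x right, y down, z forward; pixel columns grow to the right and rows downward; lengths in mm; the calibration is good to about 2 mm. A picture is of the moment at which its call begins. There is no depth.
- ctrl.finish_job(): hands the job in; it is judged then, once.
The state is a dict: "time_s": time; "joints": joint angles; "dq": joint speeds; "tau": joint torques, N m; "eef_pos": TCP position; "ee_rot": TCP orientation; "force": force on the tool from outside, world axes, zero at the start; "wrist_torque": the same for the moment, N m; "grip_width": opening from 0.0 (shut) to 1.0 (fully open); "grip_force": force on a finger pad.
Only numpy, scipy, OpenCV 4.12 (cv2) and the standard library are available. Lean on these libraries where they do the work, as an engineer would, in place of code of your own. Each camera call takes 0.05 s, during which the arm holds its last target. There are 200 camera calls.

### The job

Pack up the wooden paint case: swing its open lid down, then press it home against the springy foam strip inside and turn the red turnbutton on the lid so that its steel tongue goes fully under the steel hook on the case's front wall and keeps the lid shut by itself. Press only as hard as the foam needs, do not force the lid onto the case, and leave the glue bottle, twine spool and paint jar around it where they stand.

Things in the scene. Friction and masses are not known exactly. Their poses are not given: they have to be found in the camera images.
- case: Light wooden paint case, fixed to the table, 210 (x) x 190 (y) x 74 mm high. Origin: on the table under its middle (the walls reach from x = -113 to +97 mm, y = -95 to +95 mm); z up, its front faces -x of its own frame, the lid's hinge is at the back (+x). The side walls are 70 mm high, the 30 mm thick front wall 74 mm; pressing the lid onto the walls with over 50 N damages them.
- foam (a point): Middle of the top of the grey foam strip (150 mm along y) inside the case behind the front wall, 162 mm from the hinge line; its top is 82 mm above the table when free, 70 mm with the lid home. It pushes the lid up: left alone the lid rests about 0.06 to 0.07 rad open, and it takes about 11 N, pressed down at the turnbutton, to go fully home.
- lid_hinge (a point): Point on the lid's hinge line (parallel to the case's y), in the middle, 92 mm behind the case's origin, 70 mm above the table.
- lid (a joint): Opening angle of the plywood lid (172 x 190 x 10 mm, its underside in the plane of the hinge line): 0 fully home on the side walls, grows as the front edge swings up and back; it stays at whatever angle it is left by a weak friction hinge, except on the foam strip.
- lid_push (a point): A free spot on the lid's upper face near its front edge, 155 mm from the hinge line, 62 mm to the case's -y side of the middle, 10 mm above the lid's underside; good to push on. Axes as the lid's.
- latch_wing (a point): Red wing of the turnbutton on the lid: point on the turning axis (square to the lid, 137 mm from the hinge line, mid-width), 30 mm above the lid's upper face. The wing is 16 mm thick (point x), 52 mm long (point y), its top 43 mm above the lid; it stands on a red disc of 56 mm diameter (top 7 mm above the lid) that turns with it and can be pressed on.
- latch (a joint): Angle of the turnbutton: at 0 the tongue points along the case's +y (free), it grows counter-clockwise seen from above, at 1.57 rad the tongue points to the case's front (-x) under the hook; hard stop at 1.62. It turns with about 0.06 N m of friction and stays where it is left.
- tongue_tip (a point): End of the turnbutton's steel tongue (16 mm wide, 8 mm thick, from 1 to 9 mm above the lid), 56 mm from the turning axis, along the wing.
- keeper (a point): Steel hook fixed on the case's front wall: this point is in the middle of where the tongue goes, at the underside of its bar, 92 mm above the table. The bar is 17 (x) x 36 (y) x 8 mm thick, carried by a post on its -y side and open to the +y side, from where the tongue swings in. With the lid fully home the tongue passes 3 mm under the bar; with the lid up on the foam it strikes the bar.
- glue: White glue bottle with blue cap, 52 mm diameter, 130 mm high, loose; origin under its middle. Leave alone.
- twine: Brown twine spool, 72 mm diameter, 78 mm high, loose; origin under its middle. Leave alone.
- paint: Yellow paint jar with white lid, 60 mm diameter, 65 mm high, loose; origin under its middle. Leave alone.

How it is judged:
By the outcome, as a careful person would: the job done as asked, in the order asked, and still so for the second after the job is handed in, with the robot touching nothing.
It also fails if it takes over 48 s, if anything falls off the work surface, if the arm or the gripper's body presses on something with over 40 N, if the wrist force passes 120 N, or if a joint passes its speed limit or range.

## Working session

There is one attempt and no reset: what is moved stays moved. The work goes in short steps, Python scripts to look and compute and a shell command to move; the robot and the scene stay as the last step left them, time stands still between calls to the robot, and variables do not carry over. Pictures are saved under pics/ and viewed, at most 10 in all, crops included, and the job is handed in when it is done.

```bash
mkdir -p pics; ls; python3 - <<'E'
from rig import ctrl
import cv2
for n in("scene","top"):
    c=ctrl.capture(n); cv2.imwrite(f"pics/{n}0.png",c["image"][:,:,::-1])
    print(n,c["fx"],c["fy"],c["cx"],c["cy"],c["R"],c["t"])
print(ctrl.sense())
E
```

```text
pics
scene 473.29015341205087 473.29015341205087 248.29079226812627 190.05868559579895 [[ 0.826599    0.56274633 -0.00711824]
 [ 0.36916083 -0.55170796 -0.74788943]
 [-0.42479922  0.61557688 -0.66378515]] [-528.28014069 -116.74620525 1304.76399668]
top 378.2418280394031 378.2418280394031 252.55343154476458 188.179876639965 [[ 0.02372942 -0.99903484  0.03696364]
 [-0.99689847 -0.02642146 -0.07413061]
 [ 0.07503569 -0.03508992 -0.99656327]] [ 24.00925455 604.30178091 848.07593032]
{'time_s': 0.1, 'joints': array([-1.33837265e+00,  3.13379199e-01,  1.49835450e+00,  1.47964062e-05,
        1.33098140e+00, -2.23378244e-01]), 'dq': array([ 0.00171658, -0.00171546, -0.00328668,  0.00082902, -0.00083759,
        0.00036257]), 'tau': array([ 1.76092937e-03, -4.12899292e+01, -2.60143840e+01, -2.09426748e-04,
        3.02897795e-03, -1.44888688e-07]), 'eef_pos': array([ 231.06376707, -471.25823221,  303.40233984]), 'ee_rot': array([-5.61247490e-04,  9.74143029e-01,  2.25931505e-01,  4.64718798e-06]), 'force': array([ 0.74491092, -0.62413985,  0.17051535]), 'wrist_torque': array([ 0.00797548,  0.00055382, -0.01303897]), 'grip_force': 0.0, 'grip_width': 1.0024374893689316}
```

View pics/scene0.png

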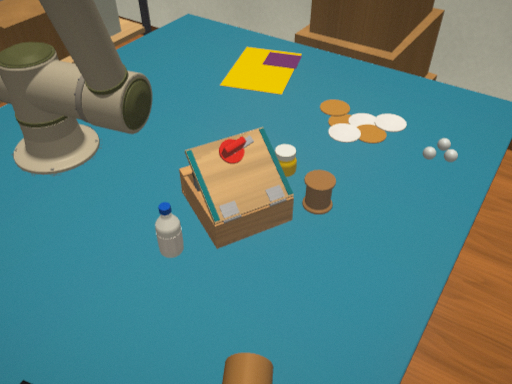

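View pics/top0.png

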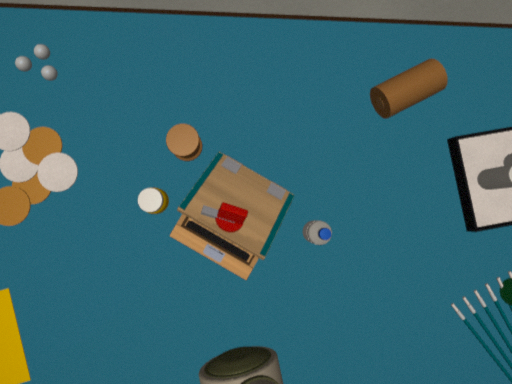

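The top view shows the case at about (232,215), its front wall running from (172,235) to (247,277). The lid is partly open and the tongue points left. The jar is at (152,200), the spool at (184,141) and the glue at (318,233). I'll enlarge both views to get corner pixels.

```bash
python3 - <<'E'
import cv2,numpy as np
a=cv2.imread("pics/top0.png")[145:285,160:300]; b=cv2.imread("pics/scene0.png")[125:245,175:300]
a=cv2.resize(a,(400,400),interpolation=cv2.INTER_CUBIC); b=cv2.resize(b,None,fx=3.2,fy=3.2,interpolation=cv2.INTER_CUBIC)
o=np.zeros((400,800,3),np.uint8);o[:,:400]=a;o[:b.shape[0],400:]=b;cv2.imwrite("pics/c1.png",o)
E
```

```text
(no output)
```

View pics/c1.png

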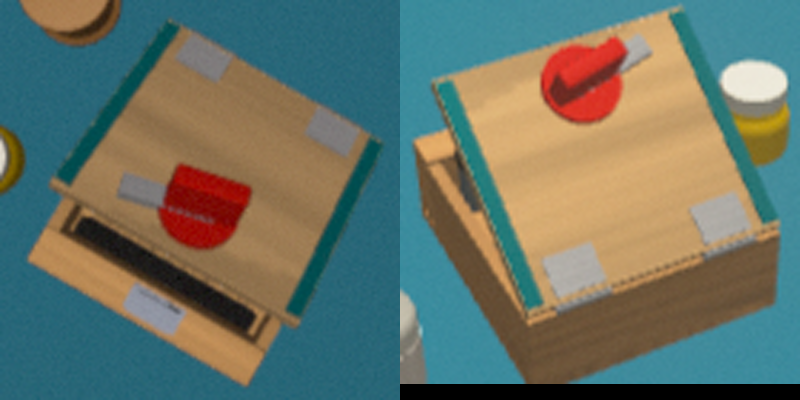

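The crop shows the lid corners, front wall corners, disc and tongue clearly. I'll fit the pose from these.

```bash
cat > h.py <<'E'
import numpy as np
from scipy.optimize import least_squares
from rig import ctrl
def lidpt(s,y,h,a):  # s from hinge, h above underside -> case frame
    return np.array([92-s*np.cos(a)+h*np.sin(a), y, 70+s*np.sin(a)+h*np.cos(a)])
def world(p,q):
    c,s=np.cos(p[2]),np.sin(p[2]); return np.array([p[0]+c*q[0]-s*q[1],p[1]+s*q[0]+c*q[1],q[2]])
def proj(c,X):
    k=c["R"]@X+c["t"]; return np.array([c["cx"]+c["fx"]*k[0]/k[2],c["cy"]+c["fy"]*k[1]/k[2]])
def tip(p):
    a,l=p[3],p[4]; return lidpt(137+56*np.sin(l),56*np.cos(l),19,a)
E
python3 - <<'E'
from h import *
T,S=ctrl.capture("top"),ctrl.capture("scene")
t=lambda u,v:(T,(160+u/2.857,145+v/2.857)); s=lambda u,v:(S,(175+(u-400)/3.2,125+v/3.2))
obs=[(t(28,258),lambda p:np.array([-113,95,74])),(t(250,385),lambda p:np.array([-113,-95,74])),
(t(172,20),lambda p:lidpt(0,95,10,p[3])),(t(381,143),lambda p:lidpt(0,-95,10,p[3])),
(t(54,181),lambda p:lidpt(172,95,10,p[3])),(t(298,321),lambda p:lidpt(172,-95,10,p[3])),
(s(433,82),lambda p:lidpt(172,-95,10,p[3])),(s(683,10),lambda p:lidpt(172,95,10,p[3])),
(s(528,311),lambda p:lidpt(0,-95,10,p[3])),(s(778,222),lambda p:lidpt(0,95,10,p[3])),
(s(416,143),lambda p:np.array([-113,-95,74])),
(s(582,83),lambda p:lidpt(137,0,17,p[3])),(s(645,44),tip),(t(121,187),tip)]
f=lambda p:np.concatenate([proj(c,world(p,g(p)))-px for (c,px),g in obs])
r=least_squares(f,[500,50,-.5,.4,.1],loss="soft_l1"); p=r.x
print(p,np.round(f(p).reshape(-1,2),1).tolist())
for n,q in dict(push=lidpt(155,-62,10,p[3]),pushclosed=lidpt(155,-62,10,0),wing=lidpt(137,0,40,p[3]),wing0=lidpt(137,0,40,0),keeper=np.array([-92,0,92]),tip=tip(p)).items(): print(n,world(p,q).round(1))
def gr(c,u,v,z):
    d=c["R"].T@np.array([(u-c["cx"])/c["fx"],(v-c["cy"])/c["fy"],1]);o=-c["R"].T@c["t"];return (o+d*(z-o[2])/d[2]).round()
print("glue",gr(T,325,234,130),"jar",gr(T,151,200,65),"twine",gr(T,183,139,78))
E
```

```text
[ 5.49313062e+02  7.93753293e+01 -4.93218802e-01  5.55882696e-01
  2.61345616e-01] [[-0.9, -0.1], [-1.0, -0.2], [-1.8, -2.0], [1.5, -1.5], [-1.9, -0.4], [0.1, 0.5], [-1.6, 0.3], [-1.5, -0.9], [-0.6, 2.1], [0.4, 0.7], [-2.5, -0.8], [-1.0, 0.4], [-1.0, -0.4], [-0.4, -2.0]]
push [489.7  41.  160.3]
pushclosed [464.5  54.6  80. ]
wing [546.4  80.9 176.3]
wing0 [509.7 100.7 110. ]
keeper [468.3 122.9  92. ]
tip [551.5 139.6 166.1]
glue [ 507. -105.  130.] jar [569. 259.  65.] twine [702. 194.  78.]
```

```bash
python3 -m creep '[[[10.3,20.4,0,0,0,10],[10.3,20.4,0,0,0,10],[10.3,20.4,0,0,0,10],[10.3,20.4,0,0,0,10],[10.3,20.4,0,0,0,10],[10.3,20.4,0,0,0,10],[10.3,20.4,0,0,0,10],[10.3,20.4,0,0,0,10],[10.3,20.4,0,0,0,10],[10.3,20.4,0,0,0,10],[10.3,20.4,0,0,0,10],[10.3,20.4,0,0,0,10],[10.3,20.4,0,0,0,10],[10.3,20.4,0,0,0,10],[10.3,20.4,0,0,0,10],[10.3,20.4,-1,0,0,10],[10.3,20.4,-1.5,0,0,10],[10.3,20.4,-1.5,0,0,10]]]' 0 20
```

```text
time_s: 1.7
eef_pos: [487.6, 38.6, 263.9]
ee_rot: [-0.002, 0.787, 0.616, -0.002]
force: [-0.7, -0.1, -0.7]
grip_width: 0.001
grip_force: 0.0
```

```bash
python3 -m creep '[[[0.1,0.1,-0.4,0,0,0],[0.1,0.1,-0.8,0,0,0],[0.1,0.1,-1.1,0,0,0],[0,0.1,-1.4,0,0,0],[-0.1,0.2,-1.7,0,0,0],[-0.2,0.3,-2,0,0,0],[-0.3,0.35,-2.3,0,0,0],[-0.45,0.4,-2.6,0,0,0],[-0.6,0.45,-2.9,0,0,0],[-0.7,0.5,-3.2,0,0,0],[-0.8,0.5,-3.5,0,0,0],[-0.85,0.5,-3.7,0,0,0],[-0.85,0.5,-3.8,0,0,0],[-0.85,0.5,-3.8,0,0,0]]]'
```

```text
time_s: 2.87
eef_pos: [467.1, 51.0, 170.8]
ee_rot: [-0.0, 0.787, 0.616, -0.0]
force: [0.5, 0.4, -0.0]
grip_width: -0.001
grip_force: 0.0
```

```bash
python3 -m creep '[[[0,0,-0.1,0,0,0],[0,0,-0.2,0,0,0],[0,0,-0.3,0,0,0],[0,0,-0.3,0,0,0]]]'; python3 - <<'E'
from rig import ctrl
import cv2,numpy as np
o=np.zeros((400,800,3),np.uint8)
a=ctrl.capture("top")["image"][135:285,160:310,::-1];b=ctrl.capture("scene")["image"][100:250,165:315,::-1]
o[:,:400]=cv2.resize(a,(400,400),interpolation=2);o[:,400:]=cv2.resize(b,(400,400),interpolation=2);cv2.imwrite("pics/c2.png",o)
E
```

```text
time_s: 3.2
eef_pos: [467.4, 51.1, 163.7]
ee_rot: [-0.0, 0.787, 0.616, 0.0]
force: [-0.7, -0.2, 0.4]
grip_width: -0.001
grip_force: 0.1
```

View pics/c2.png

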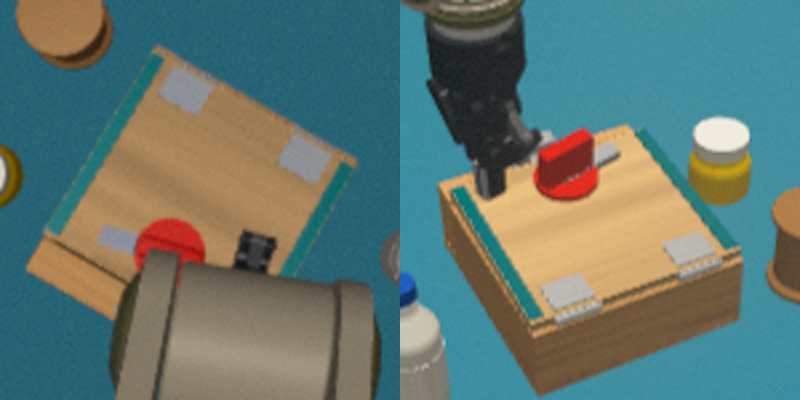

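The lid is now almost closed and resting on the foam. I'll lift and move above the wing, then use the wrist camera.

```bash
python3 -m creep '[[[0,0,1.5,0,0,0],[0,0,3,0,0,0],[0.4,0.5,4.5,0,0,0],[1.7,2,4.5,0,0,0],[1.7,2,4.5,0,0,0],[1.7,2,4.5,0,0,0],[1.7,2,4.5,0,0,0]]]' 40 30; python3 - <<'E'
from rig import ctrl
import cv2,numpy as np
c=ctrl.capture("wrist");cv2.imwrite("pics/w1.png",c["image"][:,:,::-1]);np.savez("w1.npz",**c)
E
```

```text
time_s: 3.88
eef_pos: [509.4, 101.0, 275.8]
ee_rot: [-0.0, 0.787, 0.617, -0.001]
force: [-1.0, -0.1, -1.2]
grip_width: 0.467
grip_force: 0.0
```

View pics/w1.png

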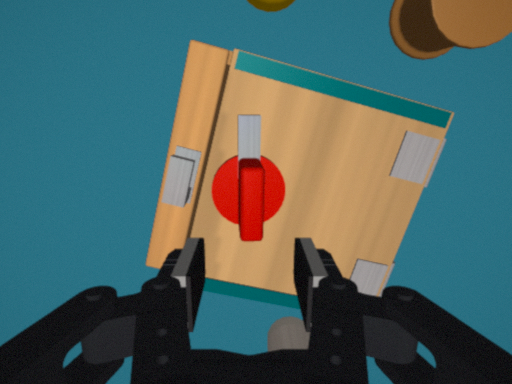

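The wrist view shows the disc at (249,189), the tongue tip at (249,115), and the wing nearly vertical in the image. The hook is at (181,178), and the front wall corners are at (190,41) and (147,265).

```bash
python3 - <<'E'
from h import *
W=dict(np.load("w1.npz"))
K=np.array
obs=[((249,115),tip),((249,189),lambda p:lidpt(137,0,17,p[3])),((234,50),lambda p:lidpt(172,95,10,p[3])),((453,113),lambda p:lidpt(0,95,10,p[3])),
((190,41),lambda p:K([-113,95,74])),((147,265),lambda p:K([-113,-95,74])),((181,178),lambda p:K([-92,-2,100])),
((251.5,239),lambda p:lidpt(137-26*np.sin(p[4]),-26*np.cos(p[4]),53,p[3]))]
f=lambda p:np.concatenate([proj(W,world(p,g(p)))-px for px,g in obs])
g=lambda p:np.concatenate([f(p),[(p[3]-.067)*300]])
r=least_squares(g,[549,79,-.49,.067,.26],loss="soft_l1");p=r.x
print(p,np.round(f(p).reshape(-1,2),1).tolist())
print(world(p,lidpt(137,0,40,p[3])),world(p,lidpt(137,0,40,0)),"wing yaw",p[2]+p[4], "tcp x", -W["R"].T@W["t"])
E
```

```text
[ 5.47559189e+02  8.03681901e+01 -5.01089635e-01  6.52401801e-02
  2.54242382e-01] [[-0.1, -0.1], [-0.7, 1.8], [-0.0, -2.6], [2.4, -0.4], [-0.2, -3.2], [-3.1, 1.0], [2.9, 0.5], [-0.2, 3.5]]
[510.63428376 100.59263149 118.84647022] [508.0915052 101.9853575 110.       ] wing yaw -0.24684725218071174 tcp x [526.06021303 166.45840469 345.24338088]
```

```bash
python3 -m creep '[[[0,0,-1,0,0,0],[0,0,-2,0,0,0],[0,0,-3,0,0,0],[0,0,-3.6,0,0,0],[0,0,-4,0,0,0],[0,0,-4,0,0,0]]]' 40 30 && python3 -m creep '[[[0,0,0,0,0,0],[0,0,0,0,0,0],[0,0,0,0,0,0],[0,0,0,0,0,0],[0,0,0,0,0,0]]]' 0 30
```

```text
time_s: 4.43
eef_pos: [508.8, 100.4, 174.7]
ee_rot: [-0.001, 0.788, 0.616, -0.001]
force: [0.9, 0.3, 0.4]
grip_width: 0.472
grip_force: 0.0
time_s: 4.85
eef_pos: [509.8, 101.0, 176.9]
ee_rot: [0.0, 0.787, 0.616, 0.0]
force: [-0.1, -0.5, 2.0]
grip_width: 0.19
grip_force: 29.5
```

```bash
python3 -m creep '[[[0,0,-0.1,0,0,0],[0,0,-0.2,0,0,0],[0,0,-0.2,0,0,0]]]'; python3 -m creep '[[[0,0,-0.06,0,0,0],[0,0,-0.12,0,0,0],[0,0,-0.12,0,0,0]]]';python3 -m creep '[[[0,0,-0.02,0,0,0],[0,0,-0.04,0,0,0],[0,0,-0.04,0,0,0]]]'
```

```text
time_s: 5.1
eef_pos: [508.7, 101.6, 171.1]
ee_rot: [-0.001, 0.787, 0.617, -0.001]
force: [-8.1, 2.0, 3.6]
grip_width: 0.18
grip_force: 29.0
time_s: 5.35
eef_pos: [508.3, 101.8, 168.4]
ee_rot: [-0.002, 0.787, 0.617, -0.002]
force: [-11.8, 3.4, 8.8]
grip_width: 0.181
grip_force: 29.0
time_s: 5.6
eef_pos: [508.2, 101.9, 167.8]
ee_rot: [-0.002, 0.787, 0.617, -0.002]
force: [-13.7, 3.6, 12.8]
grip_width: 0.188
grip_force: 29.6
```

```bash
python3 -m creep '[[[-0.05,0.02,0,0,0,0],[-0.08,0.03,0,0,0,0],[-0.08,0.03,0,0,0,0]]]'; python3 -m creep '[[[0,0,-0.02,0,0,0],[0,0,-0.04,0,0,0],[0,0,-0.04,0,0,0]]]'
```

```text
time_s: 5.85
eef_pos: [507.6, 102.1, 168.0]
ee_rot: [0.0, 0.787, 0.617, 0.0]
force: [-5.4, 0.5, 7.2]
grip_width: 0.181
grip_force: 29.3
time_s: 6.1
eef_pos: [507.6, 102.1, 167.5]
ee_rot: [0.0, 0.787, 0.617, 0.0]
force: [-7.6, 1.0, 13.0]
grip_width: 0.174
grip_force: 30.1
```

```bash
python3 -m creep '[[[-0.04,0.01,-0.02,0,0,0],[-0.06,0.02,-0.04,0,0,0],[-0.06,0.02,-0.04,0,0,0]]]'; python3 -m creep '[[[0,0,-0.02,0,0,0],[0,0,-0.04,0,0,0],[0,0,-0.04,0,0,0]]]'
```

```text
time_s: 6.35
eef_pos: [507.3, 102.2, 167.4]
ee_rot: [0.002, 0.787, 0.617, 0.001]
force: [-4.0, -1.4, 16.1]
grip_width: 0.184
grip_force: 30.5
time_s: 6.6
eef_pos: [507.3, 102.2, 167.4]
ee_rot: [0.002, 0.787, 0.617, 0.001]
force: [-7.6, -1.8, 27.1]
grip_width: 0.185
grip_force: 32.1
```

Home: the z reading stopped at 167.4 while the force climbs. I'll ease off slightly and turn.

```bash
python3 -m creep '[[[-0.03,0,0.03,0,0,0],[-0.03,0,0.03,0,0,1],[-0.03,0,0.03,0,0,2],[-0.03,0,0.03,0,0,3],[-0.03,0,0.03,0,0,4],[-0.03,0,0.03,0,0,5],[-0.03,0,0.03,0,0,5]]]'
```

```text
time_s: 7.18
eef_pos: [507.5, 102.2, 167.5]
ee_rot: [0.003, 0.633, 0.774, 0.002]
force: [1.0, -0.9, 14.6]
grip_width: 0.183
grip_force: 30.4
```

```bash
python3 -m creep '[[[0,0,-0.02,0,0,1],[0,0,-0.02,0,0,2],[0,0,-0.02,0,0,3],[0,0,-0.02,0,0,4],[0,0,-0.02,0,0,5],[0,0,-0.02,0,0,5]]]';python3 -m creep '[[[0,0,0,0,0,1],[0,0,0,0,0,2],[0,0,0,0,0,3],[0,0,0,0,0,4],[0,0,0,0,0,5],[0,0,0,0,0,5.2],[0,0,0,0,0,5.2]]]'; python3 -c "
from rig import ctrl;s=ctrl.sense();print(s['wrist_torque'])"
```

```text
time_s: 7.68
eef_pos: [507.8, 102.4, 167.4]
ee_rot: [0.004, 0.451, 0.893, 0.002]
force: [2.1, 0.2, 16.8]
grip_width: 0.182
grip_force: 30.8
time_s: 8.27
eef_pos: [508.0, 102.8, 167.5]
ee_rot: [0.005, 0.24, 0.971, 0.002]
force: [4.0, 4.0, 16.2]
grip_width: 0.179
grip_force: 30.6
[ 0.52437543 -0.48888882  0.07737633]
```

```bash
python3 -m creep '[[[0,0,0.04,0,0,0],[0,0,0.08,0,0,0],[0,0,0.1,0,0,0],[0,0,0.1,0,0,0],[0,0,0.1,0,0,0]]]' 36 && python3 -m creep '[[[0,0,1,0,0,0],[0,0,2,0,0,0],[0,0,3,0,0,0],[0,0,4,0,0,0],[0,0,4.5,0,0,0],[0,0,4.5,0,0,0],[0,0,4.5,0,0,0]]]'; python3 - <<'E'
from rig import ctrl
import cv2,numpy as np
c=ctrl.capture("wrist");np.savez("w2.npz",**c)
b=ctrl.capture("scene")["image"][100:250,165:315,::-1]
o=np.zeros((400,800,3),np.uint8);o[:,400:]=cv2.resize(b,(400,400),interpolation=2)
o[:300,:400]=cv2.resize(c["image"][:,:,::-1],(400,300),interpolation=3);cv2.imwrite("pics/c3.png",o)
cv2.imwrite("pics/w2.png",c["image"][:,:,::-1])
E
```

```text
time_s: 8.68
eef_pos: [505.5, 102.3, 166.9]
ee_rot: [-0.0, 0.241, 0.971, -0.0]
force: [0.8, 0.1, -0.2]
grip_width: 0.417
grip_force: 0.0
time_s: 9.27
eef_pos: [505.5, 102.3, 279.3]
ee_rot: [0.0, 0.241, 0.971, -0.0]
force: [0.1, -0.0, -1.4]
grip_width: 0.417
grip_force: 0.0
```

View pics/c3.png

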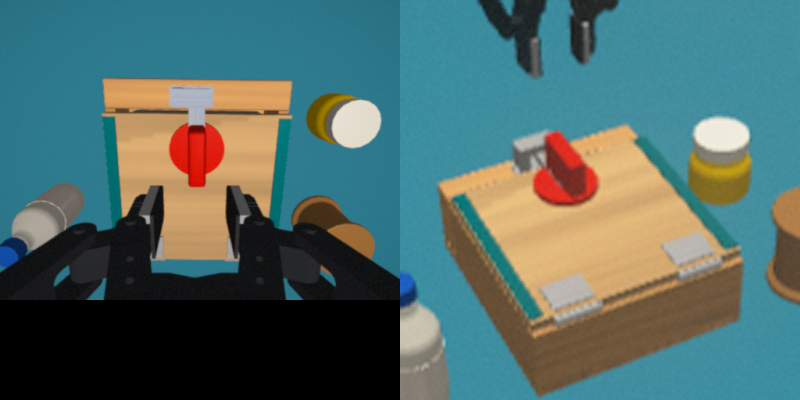

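View pics/w2.png

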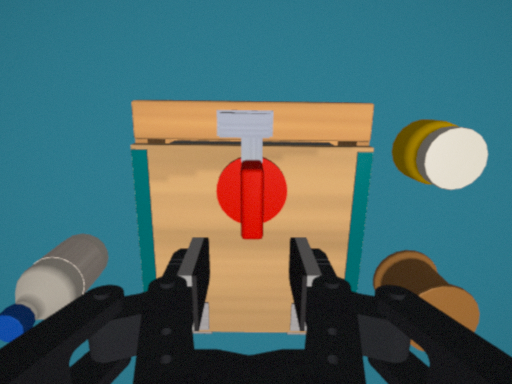

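The tongue at (252,148) runs square to the front wall and disappears under the hook bar at (245,123). The lid is level, and the jar, spool and bottle are still standing.

```bash
python3 -c "
from rig import ctrl;print(ctrl.finish_job())"
```

```text
the job is handed in; nothing more can be done
None
```

The lid is down and held shut by the tongue under the hook, pressed home with at most about 27 N (walls limit 50 N). The bottle, spool and jar were not touched, and the job was handed in at about 9.4 s.

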